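# Serve a soap with the tongs

### The arm

A 6-joint arm with a two-finger parallel gripper is mounted at the origin on a cart in front of the work surface, level with it; the furniture and walls round the work are solid. World frame = base frame: x ahead of the robot, y to its left, z up, the work surface at z = 0. Lengths are in m, angles in degrees, forces in N, time in s.
With the tool pointing down it reaches from about 0.375 to 0.75 m from the base axis. Payload 9 kg.
Tool frame: the origin (TCP) lies where the fingers leave the gripper's body, on its centre line; the fingertips stand 73 mm ahead of it and the grasp point (between the pads) lies 54 mm ahead of it (robot.tip_reach is the distance from the TCP to the fingertips, in m); z points along the fingers, y is the direction in which the jaws open and shut (so a half turn about z gives the same grasp; the last joint's range is limited). The gripper opens to 85 mm and grips with 20 to 120 N. Pads are 22 mm wide; open, the fingers measure 114 mm over their backs; the gripper's body (76 mm by 85 mm) begins 54 mm behind the grasp point. The pads swing forward as they close: fully open they stand 13 mm farther back than shut.
Start: joints at [-87.531, 5.964, 5.575, 89.605, 0, 77.527], TCP at [0.155, -0.58, 0.304] pointing down, gripper open.
Joint ranges: [-171.21, 171.21], [-48.23, 106.86], [-62.78, 66.21], [-105.2, 120.99], [-86.42, 89.51], [-180, 180]. Speed limits (degrees/s): [127.2, 127.2, 147.25, 180, 180, 180].

### API

Orientations are given as [roll, pitch, yaw] about the fixed x, y, z axes, in that order (R = Rz(yaw) Ry(pitch) Rx(roll)).
In Python, from plant import robot gives the robot as it stands. Calls block until the motion is done:
- robot.move_pose(position, orientation): joint-space move of the TCP to a pose.
- robot.line_to(position, vel=0.15, rotation=None, guard=None): straight line of the TCP; rotation=None keeps the orientation; vel is the mean speed in m/s. With guard (N) it stops when the force on the tool has changed by that much, and returns True; else False.
- robot.goto_joints(angles): joint-space move.
- robot.set_gripper(opening): finger opening in m; the grip force is fixed at half the most; returns when the fingers have stopped.
- robot.pause(seconds).
- robot.ik(position, orientation): joint angles nearest the present ones, or None.
- robot.observe(): the state.
- robot.grab_frame(name): name is "scene" or "top"; returns the picture (420x560x3 uint8, blue, green, red); there is no depth.
- robot.get_calibration(name): a dict with "vertical_fov" (degrees; the focal length in pixels is half the picture's height over the tangent of half this angle, whatever the lens; pixels are square), "cx", "cy" (the principal point, pixels), "rvec" (rotation vector, rad) and "tvec" (3), from world to camera coordinates, as OpenCV has them. Camera axes: x right, y down, z forward; pixel columns grow to the right and rows downward; lengths in m; the calibration is good to about 2 mm. A picture is of the moment at which its call begins. get_calibration takes no time and is no camera call.
A pose or a line that the arm cannot do raises robot.IKError and nothing moves.
- robot.job_done(): hands the job in, once; it reports no verdict.
The state is a dict: "time": time; "q": joint angles; "qvel": joint speeds; "joint_torque": joint torques, N m; "tool_pos": TCP position; "tcp_rot": TCP orientation; "ft_force": force on the tool from outside, world axes, zero at the start; "torque": the same for the moment, N m; "gripper_width": finger opening in m.
Only numpy, scipy, OpenCV 4.12 (cv2) and the standard library are available. Lean on these libraries where they do the work, as an engineer would, in place of code of your own. Each camera call takes 0.05 s, during which the arm holds its last target.

### The job

Pick up the spring tongs, close them on the pink soap on the wooden board, lift it out and carry it over the middle of the empty basket. Finish while still holding it there in the tongs, at rest and well clear above the basket's rim. Do not touch the soap with the fingers, and leave the other two soaps standing where they are.

Things in the scene. Friction and masses are not known exactly. Their poses are not given: they have to be found in the camera images.
- tongs_mouth (a point): Point midway between the jaws, 120 mm ahead (+x) of the tongs' origin and 13 mm above their underside. The open jaws stand about 68 mm apart here (about 75 mm over their outsides), the jaw pads are 30 mm long and 26 mm high.
- tongs_left: Left arm (+y) of the tongs; its origin lies on its pivot, 100 mm behind the tongs' origin and 8 mm to the left. x along the tongs when open; closing turns the arm inward by about 0.065 rad when the jaws meet a soap (at most 0.13).
- soap_pink: The pink soap: a round handmade soap, 40 mm across and 36 mm high, 50 g, upright sides, a small pressed flower on top. Origin at the centre of its underside, z up; it stands on the board.
- soap_cream: The cream soap, of the same shape; to be left alone.
- soap_green: The green soap, of the same shape; to be left alone.
- board: Wooden display board, 90 x 250 x 20 mm, fixed; the soaps stand on it in a row along its y, 80 mm apart, in any order. Origin at the centre of its underside, z up.
- basket: Empty shallow wicker basket, 246 x 220 mm, rim 71 mm high, fixed. Origin at the centre of its underside.
- tongs_right: Right arm (-y) of the tongs, the mirror image of the left; both arms always move alike.
- tongs: Spring tongs, steel with teal rubber pads, 265 mm long, 26 mm high, 120 g, lying on edge on the table: the two arms open sideways. Origin on the underside midway between the grip pads, about the centre of mass; x to the jaws, y to the left arm, z up. The arms pivot 100 mm behind the origin (-x).
- tongs_grip (a point): Midway between the grip pads, 13 mm above the tongs' origin. Pads 60 mm long, 26 mm high, outer faces 64 mm apart when open; grasp across them (along y) from above. Springs push back 7 N there at first, 10 N when closed on a soap. Squeezed to 58-62 mm the tongs can be lifted with the jaws still wide; squeezed to about 51 mm the jaws are 40 mm apart and parallel.
There are look-alikes about, which are no part of the job. Leave any blue, orange or purple look-alike of the soap_pink alone.

How it is judged (in metres and radians):
On the way, in this order (a step that is already met when the one before it is completed fails the run):
1. the tongs are lifted off the table, with the soap still on the board (height (world z) of tongs above 0.015 m and contact force between tongs and soap_pink below 0.1 N and distance of soap_pink from where it was at the start of the episode below 0.03 m), for 0.2 s.
2. the pink soap, between both jaws, is lifted clear of the board (contact force between each of tongs_left, tongs_right and soap_pink above 0.3 N and z of soap_pink in the frame of board above 0.05 m), for 0.2 s.
At the end, for the whole second after the job is handed in: Fingers hold the tongs; both jaws, and nothing else, touch the pink soap; its underside is over 90 mm above the table, its centre within 60 mm of the basket's centre, at rest; the tongs are off the basket; the other soaps stand within 30 mm of their starts (contact force between each of tongs_left, tongs_right and soap_pink above 0.3 N and height (world z) of soap_pink above 0.09 m and horizontal distance between soap_pink and basket below 0.06 m and linear speed of soap_pink below 0.03 m/s and contact force between the fingers and tongs above 1 N and contact force between soap_pink and the arm below 0.1 N and contact force between soap_pink and the fingers below 0.1 N and contact force between tongs and basket below 0.1 N and distance of each of soap_cream, soap_green from where it was at the start of the episode below 0.03 m and angle between each of soap_cream, soap_green's own z axis and vertical below 0.3 rad); the arm keeps its last pose, push and grip.
It fails at once if the fingers or the arm touch the pink soap (contact force between any of the fingers, the arm and soap_pink above 0.5 N).
It fails at once if the cream soap is pushed more than 30 mm or tipped over (distance of soap_cream from where it was at the start of the episode above 0.03 m or angle between soap_cream's own z axis and vertical above 0.5 rad).
It fails at once if the green soap is pushed more than 30 mm or tipped over (distance of soap_green from where it was at the start of the episode above 0.03 m or angle between soap_green's own z axis and vertical above 0.5 rad).
It also fails if it takes over 54 s, if anything falls off the work surface, if the arm or the gripper's body presses on something with over 40 N, if the wrist force passes 120 N, or if a joint passes its speed limit or range.

## Working session

There is one attempt and no reset: what is moved stays moved. The work goes in short steps, each a Python script; the robot and the scene stay as the last script left them, time stands still between calls to the robot, and variables do not carry over. Pictures are saved under pics/ and viewed, and the job is handed in when it is done.

```bash
mkdir -p pics; ls
python3 - <<'E'
from plant import robot
import cv2
for n in("scene","top"):
    cv2.imwrite(f"pics/{n}0.png",cv2.resize(robot.grab_frame(n),(800,600),interpolation=cv2.INTER_CUBIC)); print(robot.get_calibration(n))
o=robot.observe();print(o)
E
```

```text
pics
{'vertical_fov': 47.80189797549611, 'cx': 274.77621372875456, 'cy': 212.82623144323622, 'rvec': array([ 1.84486772, -0.84276337,  0.55567691]), 'tvec': array([-0.37247778,  0.19552447,  0.81862278])}
{'vertical_fov': 44.66290488656644, 'cx': 272.81689898974463, 'cy': 215.58152608716415, 'rvec': array([ 2.20119338, -2.18946747,  0.0697432 ]), 'tvec': array([-0.05713069,  0.48416531,  1.43726769])}
{'time': 0.1, 'q': array([-8.75322277e+01,  5.99486582e+00,  5.53325630e+00,  8.96046589e+01,
       -2.18410382e-03,  7.75270439e+01]), 'qvel': array([ 0.00177185, -0.14381645,  0.13845655, -0.12365315,  0.04750595,
        0.05703379]), 'joint_torque': array([ 7.27717095e-03, -5.58212149e+01,  5.04717493e+01,  1.32067571e-02,
       -1.53961319e-04, -3.77505771e-06]), 'tool_pos': array([ 0.15468663, -0.57950429,  0.30322015]), 'tcp_rot': array([-1.79934824e+02, -1.21800105e-02,  1.49407228e+01]), 'ft_force': array([-0.24864168,  0.39076204,  0.23356744]), 'torque': array([-0.01308878,  0.00724012,  0.02784285]), 'gripper_width': 0.0853679350528094}
```

View pics/scene0.png

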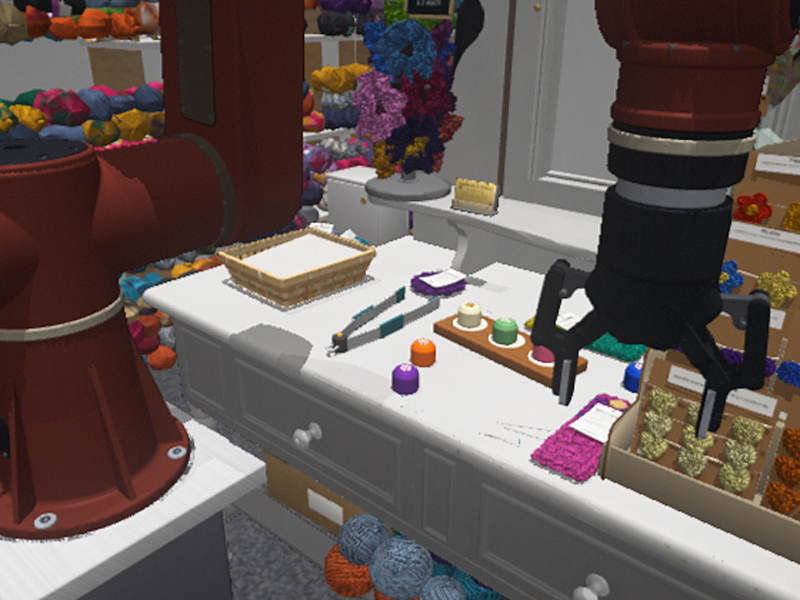

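View pics/top0.png

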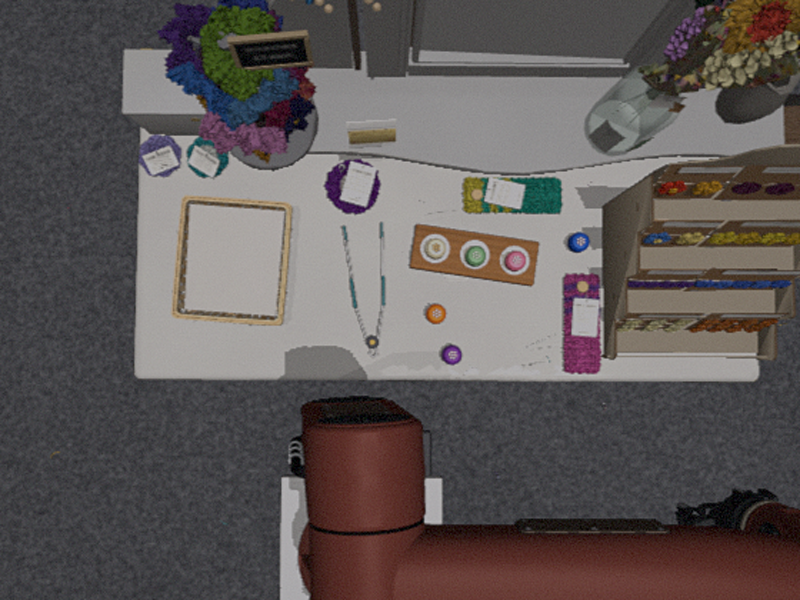

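The order on the board, left to right in the top view, is cream (434,247), green (475,254), pink (514,261). The tongs run from their pivot at (372,343) to the jaws at about (362,228), and the basket centre is about (233,261). I'll enlarge crops for exact readings.

```bash
cat > h.py <<'E'
import numpy as np,cv2
from plant import robot
def cam(n):
    c=robot.get_calibration(n); f=210/np.tan(np.radians(c["vertical_fov"]/2))
    K=np.array([[f,0,c["cx"]],[0,f,c["cy"]],[0,0,1.]]); R=cv2.Rodrigues(c["rvec"])[0]; return K,R,np.array(c["tvec"])
def back(n,u,v,z):
    K,R,t=cam(n); d=R.T@np.linalg.inv(K)@[u,v,1]; o=-R.T@t
    return o+d*(z-o[2])/d[2]
def proj(n,p):
    K,R,t=cam(n); q=K@(R@np.array(p)+t); return q[:2]/q[2]
def crop(n,x0,x1,y0,y1,s,name):
    im=robot.grab_frame(n)[y0:y1,x0:x1]
    cv2.imwrite("pics/"+name,cv2.resize(im,None,fx=s,fy=s,interpolation=cv2.INTER_CUBIC))
E
python3 - <<'E'
from h import *
crop("top",225,285,150,255,5.7,"tongs1.png")
crop("top",280,390,150,210,7,"board1.png")
crop("top",115,215,130,235,5.5,"bask1.png")
print(-cam("top")[1].T@cam("top")[2])
E
```

```text
[ 0.40130835 -0.04576038  1.46296821]
```

View pics/tongs1.png

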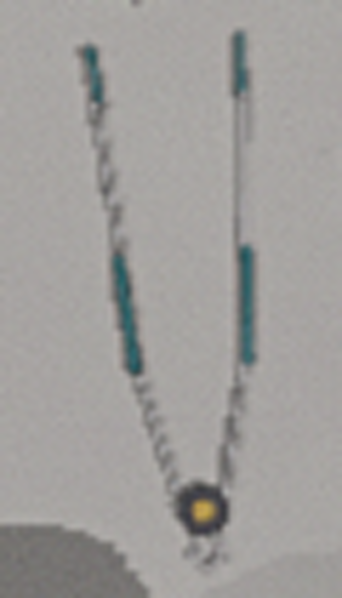

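View pics/board1.png

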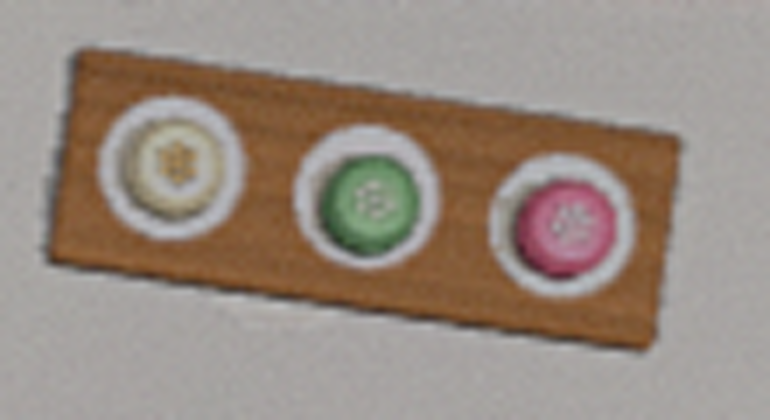

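View pics/bask1.png

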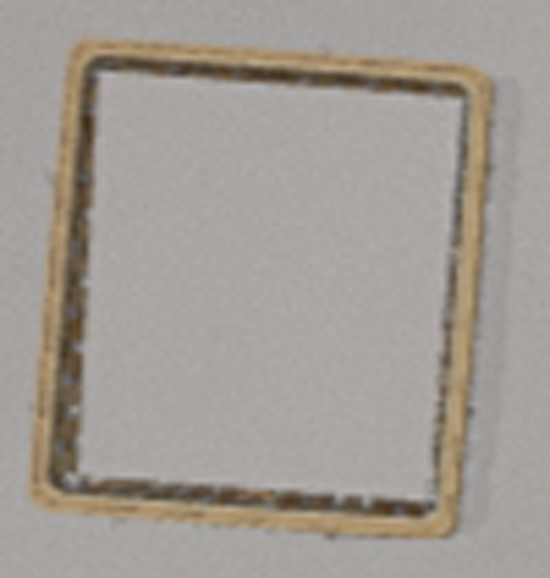

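Run:
```python
from h import *
np.set_printoptions(precision=4,suppress=True)
def P(x,y,x0,y0,s,z): return back("top",(x+.5)/s-.5+x0,(y+.5)/s-.5+y0,z)
T=lambda x,y,z=.026:P(x,y,225,150,5.7,z)
gl,gr,jl,jr,pv=T(127,313),T(247,305),T(92,72),T(239,63),T(203,510)
g=(gl+gr)/2;j=(jl+jr)/2
print("grip",gl,gr,g,np.linalg.norm(gl-gr),"jaw",j,np.linalg.norm(jl-jr),"pv",pv)
for a,b in((pv,j),(pv,g),(g,j)): d=b-a;print(np.linalg.norm(d),np.degrees(np.arctan2(d[1],d[0])))
B=lambda x,y,z=.02:P(x,y,280,150,7,z)
c=[B(*q) for q in((80,50),(680,138),(650,350),(48,262))];print("board",np.mean(c,0),[np.linalg.norm(c[i]-c[(i+1)%4]) for i in range(4)])
d=c[0]-c[1]+c[3]-c[2];print("yaw",np.degrees(np.arctan2(-d[0],d[1])))
for n,q,m in(("cream",(177,162),(172,168)),("green",(373,202),(367,196)),("pink",(570,226),(563,225))):print(n,B(*q,.056),B(*m,.02))
K=lambda x,y,z=.071:P(x,y,115,130,5.5,z)
k=[K(*q) for q in((70,40),(493,66),(455,540),(31,510))];print("bask",np.mean(k,0),[np.linalg.norm(k[i]-k[(i+1)%4]) for i in range(4)])
d=k[0]-k[1]+k[3]-k[2];print("yaw",np.degrees(np.arctan2(-d[0],d[1])))
```

```text
grip [0.5147 0.0188 0.026 ] [ 0.519  -0.0405  0.026 ] [ 0.5168 -0.0108  0.026 ] 0.05945748836296046 jaw [0.6371 0.0007 0.026 ] 0.0731535105133844 pv [ 0.4176 -0.0194  0.026 ]
0.22044833153559454 5.221715063843157
0.09962145517502707 4.927584833126259
0.12082927130233502 5.464219550260032
board [ 0.5917 -0.2211  0.02  ] [np.float64(0.246516509517957), np.float64(0.08748610916941134), np.float64(0.2464650162940653), np.float64(0.08763423916645888)]
yaw -8.037867766432749
cream [ 0.6015 -0.1425  0.056 ] [ 0.6042 -0.1429  0.02  ]
green [ 0.5861 -0.2201  0.056 ] [ 0.5932 -0.2221  0.02  ]
pink [ 0.577  -0.2981  0.056 ] [ 0.5819 -0.3017  0.02  ]
bask [0.5717 0.2484 0.071 ] [np.float64(0.21154966795144356), np.float64(0.23748239129213347), np.float64(0.21014698431608006), np.float64(0.2354260981887853)]
yaw -3.462125840262969
```

Run:
```python
from h import *
np.set_printoptions(precision=4,suppress=True)
print(robot.tip_reach)
for n,u,v in(("blue",578,242),("orange",435,313),("purple",452,354)):print(n,back("top",u*.7,v*.7,.036))
for p,y in(((.517,-.011,.25),5.3),((.517,-.011,.073),5.3),((.517,-.011,.35),5.3),((.458,-.281,.1),-8),((.458,-.281,.25),-8),((.461,.2,.22),23)):
  for dy in(0,180):
    q=robot.ik(p,(180,0,y+dy));print(p,y+dy,q)
```

```text
0.0726
blue [ 0.6155 -0.4247  0.036 ]
orange [ 0.4738 -0.143   0.036 ]
purple [ 0.3939 -0.1764  0.036 ]
(0.517, -0.011, 0.25) 5.3 [-15.7331  -8.8157 -14.5798  84.2359   0.     158.9669]
(0.517, -0.011, 0.25) 185.3 [-15.7331  -8.8157 -14.5798  84.2359   0.     -21.0331]
(0.517, -0.011, 0.073) 5.3 [-15.7331  -3.03   -27.9332  65.0969   0.     158.9669]
(0.517, -0.011, 0.073) 185.3 [-15.7331  -3.03   -27.9332  65.0969   0.     -21.0331]
(0.517, -0.011, 0.35) 5.3 [-15.7331  -7.5962  -3.0535  94.5427   0.     158.9669]
(0.517, -0.011, 0.35) 185.3 [-15.7331  -7.5962  -3.0535  94.5427   0.     -21.0331]
(0.458, -0.281, 0.1) -8 [-45.4876  -1.0162 -23.0076  68.0087   0.     142.5124]
(0.458, -0.281, 0.1) 172 [-45.4876  -1.0162 -23.0076  68.0087   0.     -37.4876]
(0.458, -0.281, 0.25) -8 [-45.4876  -5.2346 -11.266   83.9686   0.     142.5124]
(0.458, -0.281, 0.25) 172 [-45.4876  -5.2346 -11.266   83.9686   0.     -37.4876]
(0.461, 0.2, 0.22) 23 [  8.5074 -11.216  -19.8401  81.3759   0.     165.5074]
(0.461, 0.2, 0.22) 203 [  8.5074 -11.216  -19.8401  81.3759   0.     -14.4926]
```

Run:
```python
from h import *
np.set_printoptions(precision=4,suppress=True)
robot.line_to((.155,-.58,.38),vel=.2)
robot.move_pose((.517,-.011,.30),(180,0,185.3))
o=robot.observe();print(o["time"],o["tool_pos"],o["tcp_rot"],o["ft_force"])
robot.line_to((.517,-.011,.16),vel=.15)
crop("scene",200,440,150,300,3.3,"s2.png")
crop("top",215,395,130,260,4.4,"t2.png")
```

```text
3.2 [ 0.5171 -0.0116  0.3   ] [-179.9901    0.0018 -174.7857] [ 0.3425 -0.6164 -0.4923]
```

View pics/s2.png

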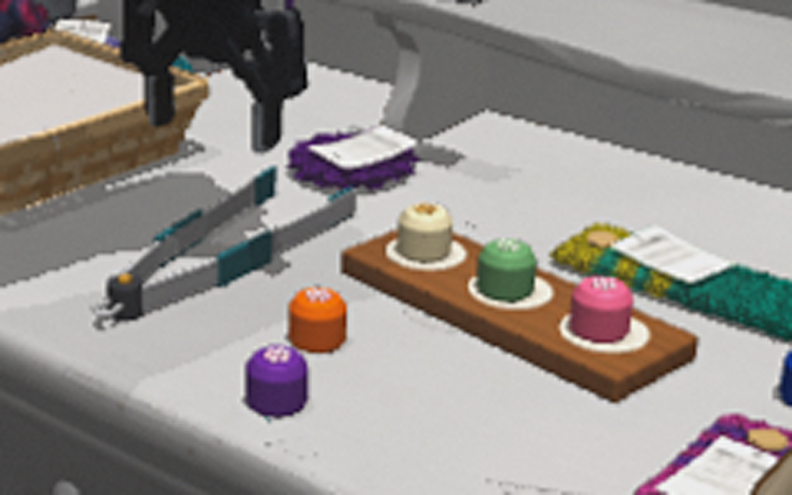

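View pics/t2.png

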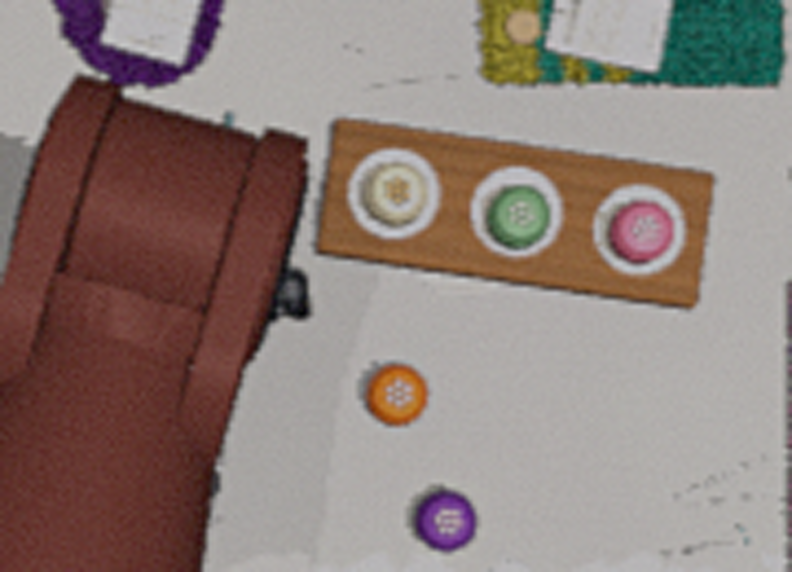

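The tongs and soaps are undisturbed: pink's body centre is at about (602,312) in the scene crop and the open fingers hang above the tongs. I'll cross-check pink in the scene view, then descend.

Run:
```python
from h import *
np.set_printoptions(precision=4,suppress=True)
for p in((.577,-.298,.056),(.577,-.298,.02),(.5168,-.0108,.026),(.6371,.0007,.026)):
    print(p,(proj("scene",p)-[200,150])*3.3)
hit=robot.line_to((.517,-.011,.077),vel=.08,guard=6)
o=robot.observe();print(hit,o["time"],o["tool_pos"],o["ft_force"],o["gripper_width"])
crop("scene",200,320,150,270,4.8,"s3.png")
```

```text
(0.577, -0.298, 0.056) [599.8078 282.3809]
(0.577, -0.298, 0.02) [594.6399 331.189 ]
(0.5168, -0.0108, 0.026) [210.5345 232.0855]
(0.6371, 0.0007, 0.026) [300.3937 181.0368]
False 5.5667 [ 0.5175 -0.0111  0.0776] [0.7762 0.0934 0.1951] 0.08513533227244333
```

View pics/s3.png

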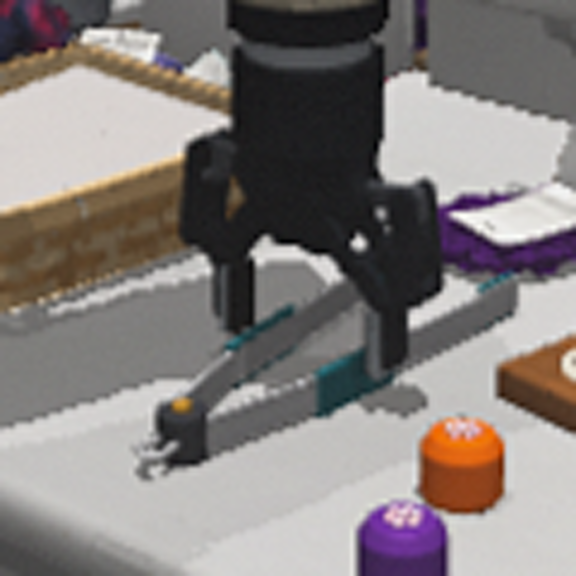

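Run:
```python
from h import *
np.set_printoptions(precision=4,suppress=True)
for p in((.489,-.0429,.013),(.549,-.0375,.013),(.5215,-.065,.01),(.5215,-.065,.02)):
    print(p,(proj("scene",p)-[200,150])*4.8)
```

```text
(0.489, -0.0429, 0.013) [317.0304 396.7831]
(0.549, -0.0375, 0.013) [386.6693 355.1731]
(0.5215, -0.065, 0.01) [393.2497 393.4719]
(0.5215, -0.065, 0.02) [393.4536 375.4357]
```

Run:
```python
from h import *
np.set_printoptions(precision=4,suppress=True)
def s(t):
    o=robot.observe();print(t,o["time"],o["tool_pos"],o["tcp_rot"],o["ft_force"],o["gripper_width"])
robot.set_gripper(.068);s("68")
print(robot.line_to((.517,-.0108,.0735),vel=.03,guard=5));s("low")
robot.set_gripper(.060);s("60")
crop("scene",200,320,150,270,4.8,"s4.png")
```

```text
68 5.9417 [ 0.5171 -0.011   0.0772] [-179.9933    0.014  -174.7001] [-0.2998 -0.5403 -0.2432] 0.06828405534862157
False
low 6.2083 [ 0.5168 -0.0108  0.0732] [ 179.9935   -0.029  -174.701 ] [-0.3705 -1.1393 -0.103 ] 0.06817322115448966
60 6.4583 [ 0.5175 -0.0109  0.0745] [-179.9753    0.0661 -174.7005] [-1.6302  0.8967  7.8914] 0.06020255285951479
```

View pics/s4.png

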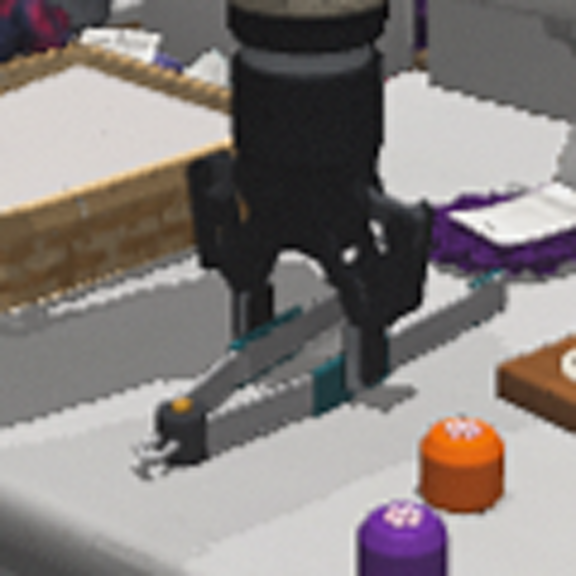

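The fingers sit on both teal grip pads at a width of 60 mm. Next I lift and look.

Run:
```python
from h import *
np.set_printoptions(precision=4,suppress=True)
def s(t):
    o=robot.observe();print(t,o["time"],o["tool_pos"],o["tcp_rot"],o["ft_force"],o["gripper_width"])
robot.line_to((.517,-.0108,.17),vel=.1);s("lift")
robot.pause(.3)
cv2.imwrite("pics/s5.png",cv2.resize(robot.grab_frame("scene")[100:310,160:440],None,fx=2.8,fy=2.8,interpolation=cv2.INTER_CUBIC))
```

```text
lift 7.625 [ 0.5166 -0.0107  0.1692] [ 179.9726   -0.0686 -174.7017] [-0.8008  0.1512 -1.8031] 0.06008008422888886
```

View pics/s5.png

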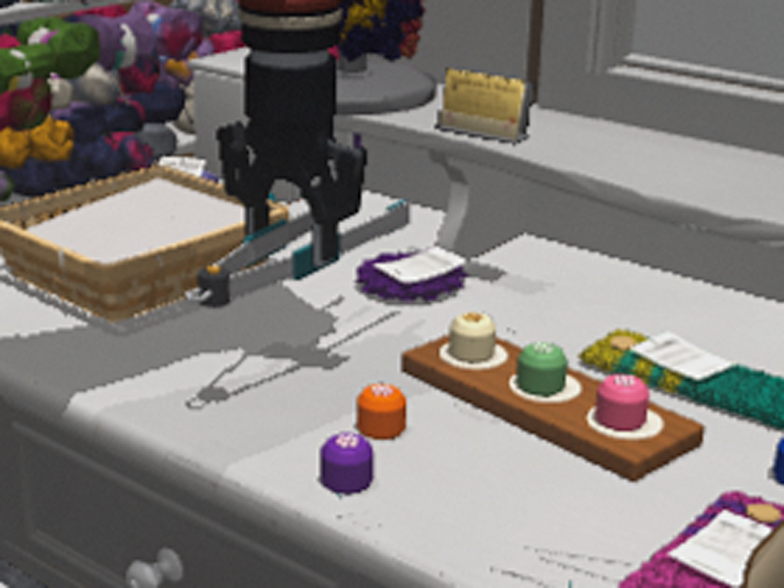

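Tongs are in the air; the pivot's yellow dot is at (210,269), the right jaw tip at (405,203) top and (405,222) bottom. I'll check for tilt.

Run:
```python
from h import *
np.set_printoptions(precision=2,suppress=True)
def W(x,y,z,psi=np.radians(5.3)):
    c,s=np.cos(psi),np.sin(psi); return np.array([.517+c*x-s*y,-.0109+s*x+c*y,z])
for p in(W(-.1,0,.121),W(.137,-.030,.121),W(.137,-.03,.095),W(-.1,0,.095)): print((proj("scene",p)-[160,100])*2.8)
```

```text
[214.66 270.22]
[406.52 199.44]
[405.68 226.34]
[215.58 300.52]
```

Run:
```python
from h import *
np.set_printoptions(precision=4,suppress=True)
def s(t):
    o=robot.observe();print(t,o["time"],o["tool_pos"],o["tcp_rot"],o["ft_force"],o["gripper_width"])
psi=np.radians(-8); S=np.array([.577,-.299]); g=S-.12*np.array([np.cos(psi),np.sin(psi)]);print(g)
robot.line_to((.50,-.0108,.26),vel=.15)
robot.move_pose((*g,.26),(180,0,172));s("above")
robot.line_to((*g,.0745+.068),vel=.12);s("hover")
robot.pause(.3)
crop("scene",300,420,170,260,6.5,"s6.png")
crop("top",280,400,140,230,6.5,"t6.png")
```

```text
[ 0.4582 -0.2823]
above 9.8 [ 0.4584 -0.2813  0.2597] [179.9528  -0.0207 172.0623] [-0.2148  0.2435 -1.6637] 0.06002972790506877
hover 10.925 [ 0.4586 -0.2826  0.1434] [-179.951     0.0636  172.0056] [-0.2579 -0.5539 -0.7404] 0.05993663367582292
```

View pics/s6.png

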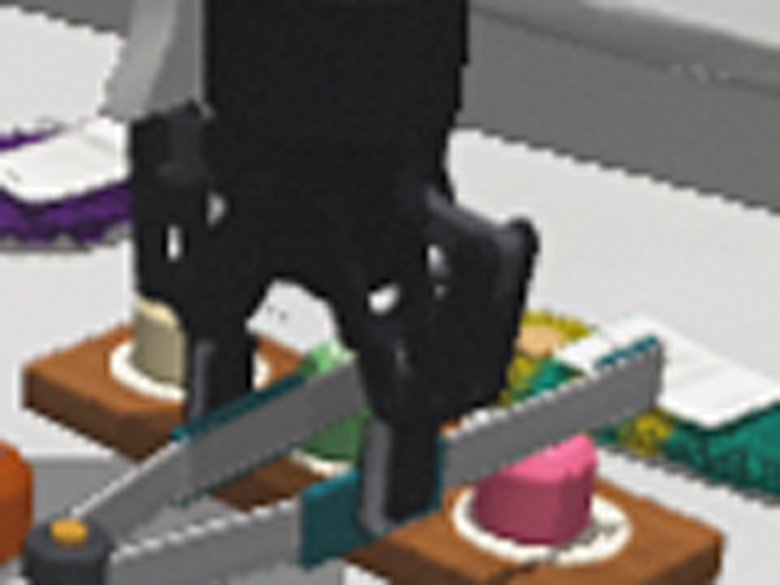

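View pics/t6.png

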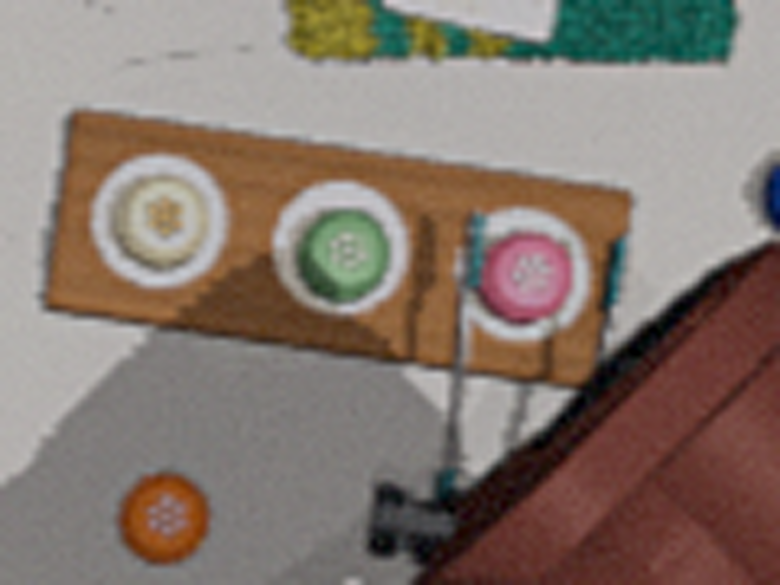

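The top view shows the left jaw pad at (477,250), the right at about (616,272), and the pink top at (528,274). I'll back-project all three.

Run:
```python
from h import *
np.set_printoptions(precision=4,suppress=True)
f=lambda x,y,z:back("top",(x+.5)/6.5-.5+280,(y+.5)/6.5-.5+140,z)
l,r=f(477,250,.094),f(616,272,.094);print(l,r,(l+r)/2,np.linalg.norm(l-r),"soap",f(528,274,.056))
```

```text
[ 0.5825 -0.2696  0.094 ] [ 0.5736 -0.3273  0.094 ] [ 0.578  -0.2985  0.094 ] 0.05834768893367922 soap [ 0.5773 -0.2976  0.056 ]
```

Jaw midpoint (0.578, −0.2985) and soap (0.577, −0.298) agree within about 1 mm. Next is a guarded descent, then close.

Run:
```python
from h import *
np.set_printoptions(precision=4,suppress=True)
def s(t):
    o=robot.observe();print(t,o["time"],o["tool_pos"],o["ft_force"],o["gripper_width"])
print(robot.line_to((.4582,-.2823,.1015),vel=.05,guard=5));s("down")
crop("top",280,400,140,230,6.5,"t7.png")
robot.set_gripper(.054);s("54")
robot.set_gripper(.047);s("47");robot.pause(.3);s("w")
crop("top",280,400,140,230,6.5,"t8.png")
crop("scene",300,420,170,260,6.5,"s8.png")
```

```text
False
down 12.2917 [ 0.4584 -0.2825  0.1018] [ 0.0312 -0.8667 -1.1107] 0.060454471410718774
54 12.575 [ 0.4583 -0.2824  0.1017] [ 0.9928 -0.1209 -1.2703] 0.05416274332993519
47 12.7917 [ 0.4583 -0.2824  0.1018] [-0.4054 -0.5076  1.5102] 0.05090116988628238
w 13.0917 [ 0.4583 -0.2824  0.1016] [-1.1264  0.2618  1.203 ] 0.05114421964782055
```

View pics/t8.png

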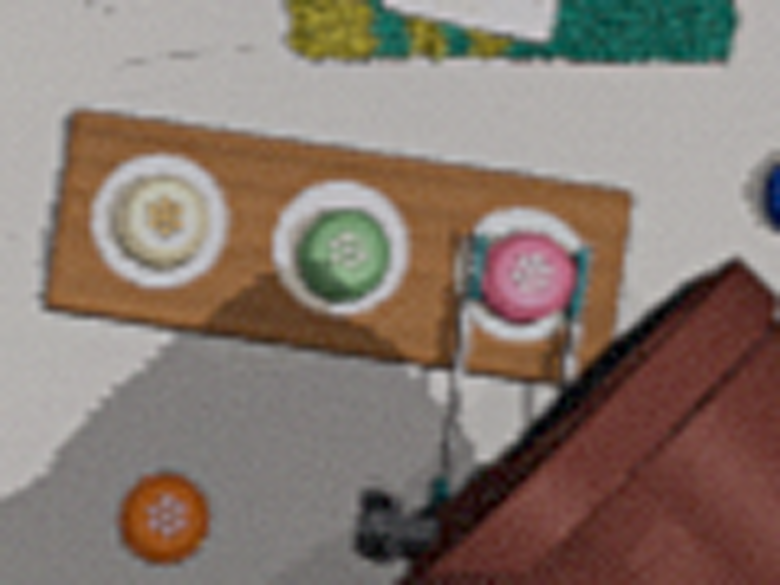

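View pics/s8.png

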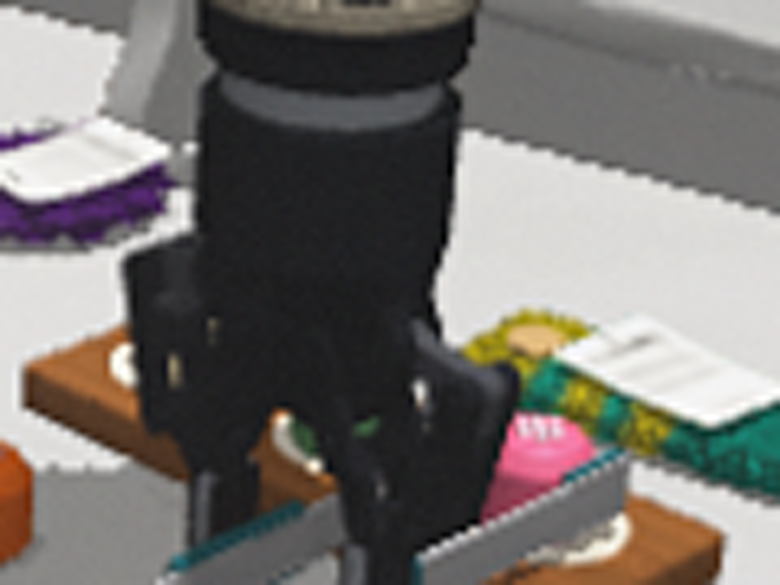

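The jaws close on the soap at (480,270) and (577,275), and the fingers stopped at 51 mm as specified. Lifting.

Run:
```python
from h import *
np.set_printoptions(precision=4,suppress=True)
def s(t):
    o=robot.observe();print(t,o["time"],o["tool_pos"],o["ft_force"],o["gripper_width"])
robot.line_to((.4582,-.2823,.19),vel=.06);robot.pause(.3);s("lift")
crop("scene",300,420,150,240,6.5,"s9.png")
robot.line_to((.4582,-.2823,.26),vel=.08);s("up")
crop("scene",280,420,120,225,5.6,"s10.png")
```

```text
lift 15.1167 [ 0.4582 -0.2823  0.1899] [-0.4076  0.3434 -1.6674] 0.051017013934140494
up 16.1917 [ 0.458  -0.2821  0.2593] [ 0.0977  0.481  -2.1158] 0.05056481118371062
```

View pics/s10.png

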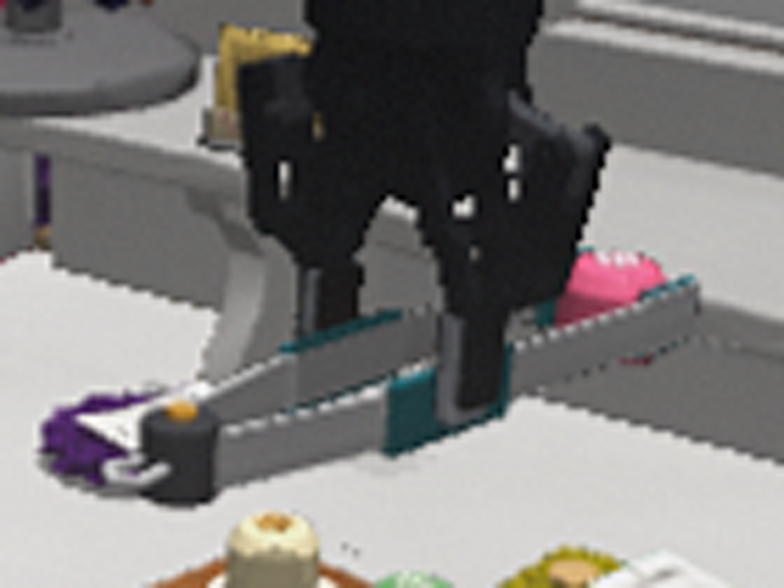

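Run:
```python
from h import *
np.set_printoptions(precision=4,suppress=True)
def s(t):
    o=robot.observe();print(t,o["time"],o["tool_pos"],o["tcp_rot"],o["ft_force"],o["gripper_width"],abs(o["qvel"]).max())
psi=np.radians(15);C=np.array([.5717,.2484]);g=C-.12*np.array([np.cos(psi),np.sin(psi)])
robot.line_to((.458,-.03,.26),vel=.12,rotation=(180,0,184));s("mid")
robot.line_to((*g,.26),vel=.12,rotation=(180,0,195));s("end")
robot.line_to((*g,.225),vel=.05)
robot.pause(.7);s("rest")
cv2.imwrite("pics/s11.png",cv2.resize(robot.grab_frame("scene"),(800,600),interpolation=cv2.INTER_CUBIC))
crop("top",90,250,90,240,4,"t11.png")
```

```text
mid 18.4917 [ 0.458  -0.0304  0.26  ] [-179.9959   -0.0072 -176.0367] [ 0.6208  0.1595 -2.133 ] 0.05072608591041661 0.07677500268437241
end 20.7 [0.4559 0.217  0.26  ] [-179.9958   -0.0007 -165.0324] [ 0.6035  0.3359 -0.9899] 0.05090714530226532 0.11745328985332007
rest 22.25 [0.4558 0.2173 0.225 ] [-179.9984    0.0007 -164.9993] [-0.5719  0.0413 -1.7448] 0.05066357145050576 0.14966864442249586
```

View pics/s11.png

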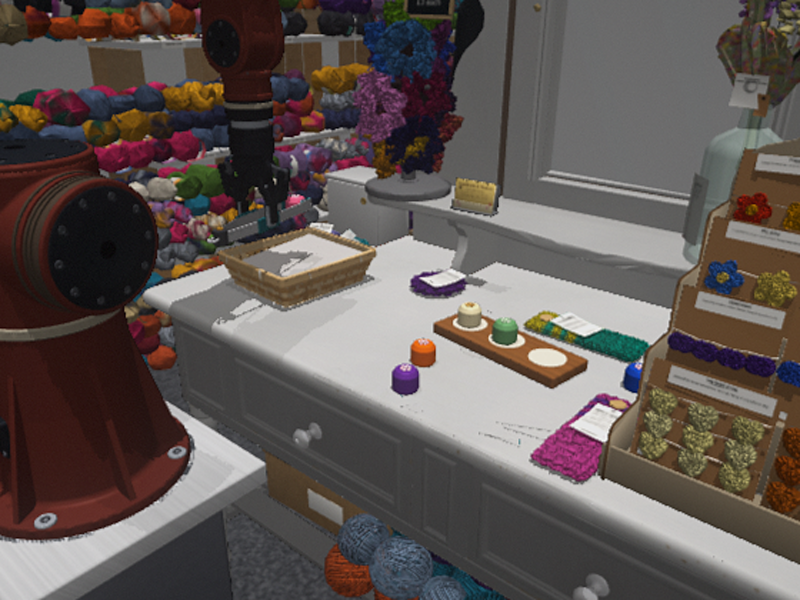

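View pics/t11.png

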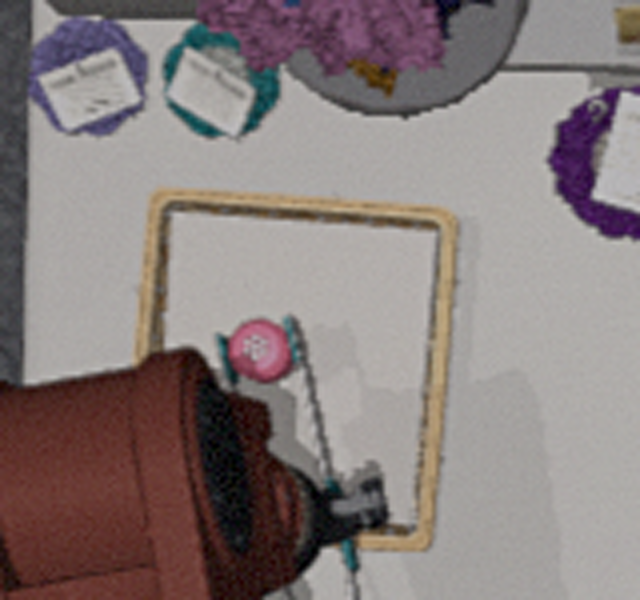

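Run:
```python
from h import *
print(back("top",260.5/4-.5+90,350.5/4-.5+90,.18))
robot.pause(.5);o=robot.observe();print(o["time"],abs(o["qvel"]).max(),o["gripper_width"],o["tool_pos"])
robot.job_done()
```

```text
[0.57039688 0.24491407 0.18      ]
22.85 0.06948326620028873 0.05093716882108607 [0.45578314 0.2173541  0.22499463]
the job is handed in; nothing more can be done
```

I handed the job in at about 23 s, with the pink soap held still in the tongs over the middle of the basket. The hand-in reported no verdict.

- **Grasp:** I lifted the tongs at a 60 mm squeeze, with the jaws still wide. Before the descent, the jaw midpoint and the soap agreed to about 1 mm in the top camera. The fingers then stopped at 51 mm when the jaws closed, which is the width given for jaws on a soap.
- **Final position:** The last top picture puts the soap at (0.570, 0.245). That is about 4 mm from the basket centre I measured, (0.572, 0.248). By the arm's height, its underside is about 0.14 m above the table, against a 0.071 m rim, and the gripper width held steady at 51 mm.
- **Other soaps:** In the last scene picture the cream and green soaps stand upright on their discs, and the orange, purple and blue look-alikes appear where they were.

No check failed. There were small disagreements: the board and basket edges measured 1–4% short of their given sizes, and the scene camera differed from the top camera by 2–3 mm on the pink soap. The contact forces on the soap could not be measured directly.

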